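# Load the diffuser and set its vent, slack taken up

## Task

Put the empty air freshener diffuser into service: lift the refill block out of its wooden caddy, set it standing on the bare console and let go, then take it by its other pair of sides and lower it gently, upright and centred, between the two cheeks of the diffuser, and let go. Then set the diffuser's vent so that its pointer lines up with the steel set tab with the slider's play taken up: draw the pointer back past the tab by about a centimetre towards the closed end (the end facing the robot), bring it up to the tab from there, moving away from the robot, and let go; if it runs past, back off and come up again. Leave the set tab, mabkhara, bookend, dish and key where they are.

Things in the scene. Friction and masses are not known exactly. Their poses are not given: they have to be found in the camera images.
- diffuser: white plastic diffuser, fixed, flat-topped box 120 (x) by 200 (y) by 40 mm high; origin under its centre, z up; its +x points away from the robot give or take its yaw. On its deck (40 mm up): the refill cradle in the +y half (see seat), the vent slider in the -y half, running along the diffuser's x at y = -40 mm. Nothing else stands on the deck.
- seat (a point): point on the deck where the middle of the refill's underside belongs, on a flat dark pad, at diffuser (0, +50, 40) mm. A white cheek 6 mm thick, 36 mm long in y and 46 mm tall above the deck stands on each x side of it, inner faces 38 mm apart; open at both y ends. Axes as the diffuser.
- refill: the refill, a loose white plastic block with slightly rounded edges, 30 (x) by 46 (y) by 50 mm tall, 60 to 130 g; origin at the centre of its underside, z up. It starts standing in the caddy, its axes within 0.02 rad of the caddy's. It fits the cradle only with its y along the diffuser's y (either way round). Its top is smooth: no knob.
- caddy: dark wooden caddy, fixed, base 44 (x) by 76 (y) by 10 mm thick; origin under its centre. The refill stands on the base between two upright cheeks (8 mm thick, 30 mm long in x, tops 60 mm above the console, level with the refill's top) which cover the refill's y faces, 2.5 to 3 mm off; its x faces are open.
- vent (a joint): position (m) of the vent plate that carries the pointer: 0 at the closed end (towards the robot), 0.070 fully open; starts farther open than the set tab. Its friction is about 2 N; it stays where it is left.
- thumb (a joint): play (m) of the thumb grip on the vent plate, 0 to 0.010: the grip slides 10 mm freely (0.4 N) before it takes the plate along. 0.010: grip at the away-from-robot end of its play, so the plate was last driven away from the robot (play taken up as wanted); 0: it was last pulled towards the robot.
- thumb_mid (a point): the thumb grip, a white upright block on the slider, 14 (along the slide, diffuser x) by 16 (diffuser y) by 30 mm tall; its foot is about 4.5 mm above the deck, its top about 34 mm above it; this point is on its middle line, 20.5 mm above the deck. Pinch it across its 16 mm from above.
- pointer (a point): tip of the thin dark pointer bar (3 mm wide) that sticks out from the vent plate towards the diffuser's -y edge, about 4.5 mm above the deck. Look only: it cannot be touched; the vent plate itself is 22 by 14 mm, its top 3.5 mm above the deck. Axes as the diffuser.
- mark (a point): point just off the inner end of the dark steel set tab (4 mm along x, 14 mm in y, 6 mm tall) near the diffuser's -y edge: the pointer should stand at the same x of the diffuser as this point. The tab is stiff (60 N) and must not be moved. Axes as the diffuser.
- mabkhara: wooden incense burner with a swing lid, shut, loose, 76 mm square, 124 mm tall; origin under its centre. Leave alone.
- bookend: marble bookend, L-shaped, loose, foot 100 by 90 mm, 128 mm tall; origin under its foot's centre. Leave alone.
- dish: turquoise glass dish, loose, 150 mm across, 28 mm tall; origin under its centre. Leave alone.
- key: steel vehicle key, loose, 68 mm long, lying in the dish; origin under its middle. Leave alone.
There are look-alikes about, which are no part of the job. Of the things like the caddy, leave any that is orange; of the rest the smaller one is meant.

How it is judged:
By the outcome, as a careful person would: the job done as asked, in the order asked, and still so for the second after the job is handed in, with the robot touching nothing.
It also fails if it takes over 72 s, if anything falls off the work surface, if the arm or the gripper's body presses on something with over 40 N, if the wrist force passes 120 N, or if a joint passes its speed limit or range.

## Robot

A 6-joint arm with a two-finger parallel gripper is mounted at the origin on the work surface. World frame = base frame: x ahead of the robot, y to its left, z up, the work surface at z = 0. Lengths are in mm, angles in rad, forces in N, time in s.
With the tool pointing down it reaches from about 275 to 750 mm from the base axis. Payload 10.2 kg.
Tool frame: the origin (TCP) lies at the very end of the fingers, on their centre line; the grasp point (between the pads) lies 19 mm behind it; z points along the fingers, y is the line along which they close (so a half turn about z gives the same grasp; the last joint's range is limited). The gripper opens to 85 mm and grips with 20 to 120 N. Pads are 22 mm wide; open, the fingers measure 114 mm over their backs; the gripper's body (76 mm by 85 mm) begins 54 mm behind the grasp point. The pads swing forward as they close: fully open they stand 13 mm farther back than shut.
Start: joints at [-1.502, 0.313, 1.498, -0, 1.331, -0.223], TCP at [151.017, -502.817, 231.294] pointing down, gripper open.
Joint ranges: [-2.94, 2.94], [-0.97, 2.17], [0.19, 2.56], [-1.23, 4.37], [0.02, 3.11], [-2.88, 2.88]. Speed limits (rad/s): [2.39, 2.39, 3.01, 3.14, 3.14, 3.14].

## Interface

Orientations are given as a unit quaternion [w, x, y, z].
In Python, from rig import ctrl gives the robot as it stands.
- The arm moves only by the shell command python3 -m pendant 'ROWS' [FORCE]. ROWS is JSON, a list that holds one entry, the list of rows, each a list of 5 numbers: the shift along the tool's x, y, z normalised to -1 to 1, where 1 is 200 mm, then the turn about the tool's z normalised to -1 to 1, where 1 is pi rad, then the opening, from 0 (shut) to 1 (fully open). In form: [[[dx, dy, dz, spin, hand], ...]]. A call has 1 to 12 rows; each row is the pose to reach, as a shift and turn from the pose commanded when the call began, along the tool's axes at that moment, turning the shorter way round; what a row does not reach only later rows make up. A row lasts 1/10 s, in which the tool goes at most 50 mm and 8.59 degrees, less where a joint would pass 70% of its speed; a pose out of reach is approached as far as the arm can. A call with a number of a shift or a turn outside -1 to 1 is refused whole. A call with a gripper value outside its range is refused whole. The fingers move at their own pace and stop on an object; FORCE is the grip in N (left out, the last holds). Time passes only in rows, so rows that repeat a pose let the fingers close. It gives the time, the measured TCP pose, the force, the opening and the grip force at its end, in the units of the state.
- ctrl.sense(): the state, without advancing time (a new reading comes with each control period).
- ctrl.capture(name): name is "scene" or "top" or "wrist"; returns (picture, depth): 480x640x3 uint8, blue, green, red; 480x640 float32, mm along the optical axis (not along the pixel's ray), 0 where there is no reading.
- ctrl.get_calibration(name): a dict with "K" (3x3 intrinsics, pixels), "origin" and "rotation" of the camera in the world. Camera axes: x right, y down, z forward; pixel columns grow to the right and rows downward; lengths in mm; the calibration is good to about 2 mm. A picture is of the moment at which its call begins: read the wrist's pose just before it. get_calibration takes no time and is no camera call; for the wrist camera it gives the pose at the moment of the call.
- ctrl.finish_job(): hands the job in; it is judged then, once.
The state is a dict: "time_s": time; "joints": joint angles; "dq": joint speeds; "tau": joint torques, N m; "eef_pos": TCP position; "ee_rot": TCP orientation; "force": force on the tool from outside, world axes, zero at the start; "wrist_torque": the same for the moment, N m; "grip_width": opening from 0.0 (shut) to 1.0 (fully open); "grip_force": force on a finger pad.
Only numpy, scipy, OpenCV 4.12 (cv2) and the standard library are available. Lean on these libraries where they do the work, as an engineer would, in place of code of your own. Each camera call takes 0.05 s, during which the arm holds its last target. There are 200 camera calls.

## Working session

There is one attempt and no reset: what is moved stays moved. The work goes in short steps, Python scripts to look and compute and a shell command to move; the robot and the scene stay as the last step left them, time stands still between calls to the robot, and variables do not carry over. Pictures are saved under pics/ and viewed, at most 10 in all, crops included, and the job is handed in when it is done.

```bash
mkdir -p pics; ls; python3 - <<'E'
from rig import ctrl
import cv2,numpy as np
for n in("scene","top"):
    p,d=ctrl.capture(n); cv2.imwrite(f"pics/{n}0.png",p); np.save(f"{n}0.npy",d)
    c=ctrl.get_calibration(n); print(n,np.round(c["K"],1).tolist(),np.round(c["origin"],1),np.round(c["rotation"],3).tolist())
s=ctrl.sense(); print(s["time_s"],s["eef_pos"],s["ee_rot"],s["grip_width"],s["force"])
E
```

```text
pics
scene [[467.2, 0.0, 312.2], [0.0, 467.2, 238.6], [0.0, 0.0, 1.0]] [1392.6  413.9  798.8] [-0.231, 0.463, 0.774, -0.365]
top [[487.3, 0.0, 322.9], [0.0, 487.3, 245.1], [0.0, 0.0, 1.0]] [5.0740e+02 1.0000e-01 1.4178e+03] [0.02, -0.706, 0.707, -0.016]
0.1 [ 151.00820282 -502.58322775  230.80061122] [-5.57974852e-04  9.89371533e-01  1.45408588e-01  3.25493528e-05] 1.0041311515181828 [ 0.37006753 -0.89363015  0.75362173]
```

View pics/top0.png

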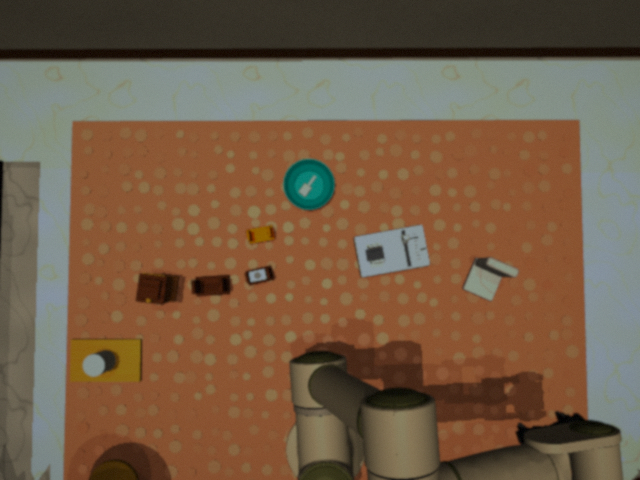

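View pics/scene0.png

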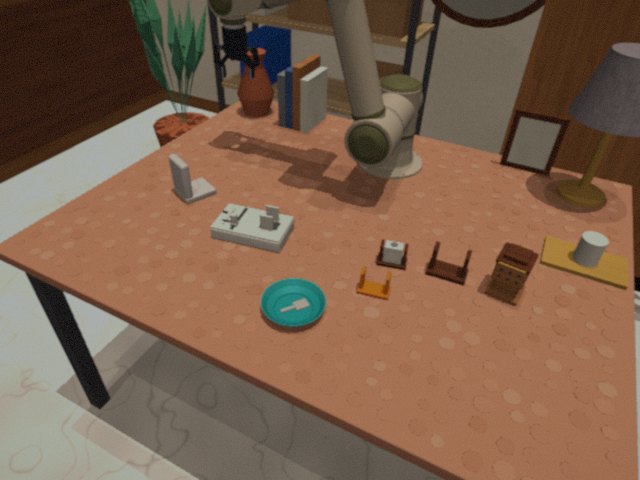

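Top view candidates for the caddy: orange (261,234), ruled out by its colour. Dark with the white refill (260,274), the smaller of the rest. Dark and empty (211,286), larger. The one at (260,274) fits. The other objects are the diffuser (391,250), bookend (487,278), dish (310,184) and mabkhara (157,289). I'll confirm in a crop and get coarse positions.

```bash
cat > h.py <<'E'
import numpy as np, cv2
from scipy.spatial.transform import Rotation as R
def rot(q): return R.from_quat(np.roll(np.asarray(q,float),-1)).as_matrix()
def rays(cal,uv):
    uv=np.atleast_2d(uv).astype(float); K=np.array(cal["K"])
    d=np.c_[uv,np.ones(len(uv))]@np.linalg.inv(K).T
    return d@rot(cal["rotation"]).T
def onplane(cal,uv,z):
    d=rays(cal,uv); o=np.array(cal["origin"]); return o+d*((z-o[2])/d[:,2])[:,None]
def cloud(cal,depth):
    v,u=np.mgrid[0:480,0:640]; d=rays(cal,np.c_[u.ravel(),v.ravel()])
    return (np.array(cal["origin"])+d*depth.ravel()[:,None]).reshape(480,640,3)
def toolmove(s,dxyz):  # world shift -> tool normalised
    return rot(s["ee_rot"]).T@np.asarray(dxyz,float)/200
E
python3 - <<'E'
from h import *; from rig import ctrl
c=ctrl.get_calibration("top"); 
for n,u,v,z in(("caddy",260,274,60),("diff",391,250,40),("thumb",407,236,60),("dish",310,184,20),("bigcaddy",211,286,50),("orange",261,234,30),("bookend",480,280,0),("mab",157,289,100)):
    print(n,onplane(c,(u,v),z)[0].round())
p=cv2.imread("pics/top0.png"); a=p[215:305,190:290]; b=p[215:305,340:440]
cv2.imwrite("pics/crop1.png",cv2.resize(np.hstack([a,b]),None,fx=4,fy=4,interpolation=cv2.INTER_CUBIC))
w=ctrl.get_calibration("wrist"); s=ctrl.sense()
print(w["K"],rot(s["ee_rot"]).round(3), (rot(s["ee_rot"]).T@(np.array(w["origin"])-s["eef_pos"])).round(1),(rot(s["ee_rot"]).T@rot(w["rotation"])).round(3))
E
```

```text
caddy [496. 182.  60.]
diff [ 563. -185.   40.]
thumb [ 602. -228.   60.]
dish [755.  44.  20.]
bigcaddy [463. 321.  50.]
orange [610. 184.  30.]
bookend [ 478. -448.    0.]
mab [456. 455. 100.]
[[398.44355514   0.         322.01630753]
 [  0.         398.44355514 249.11915463]
 [  0.           0.           1.        ]] [[ 0.958  0.288 -0.   ]
 [ 0.288 -0.958  0.001]
 [ 0.    -0.001 -1.   ]] [  68.6   -0.2 -142.7] [[-0.001 -0.963 -0.27 ]
 [ 1.    -0.001 -0.   ]
 [-0.    -0.27   0.963]]
```

View pics/crop1.png

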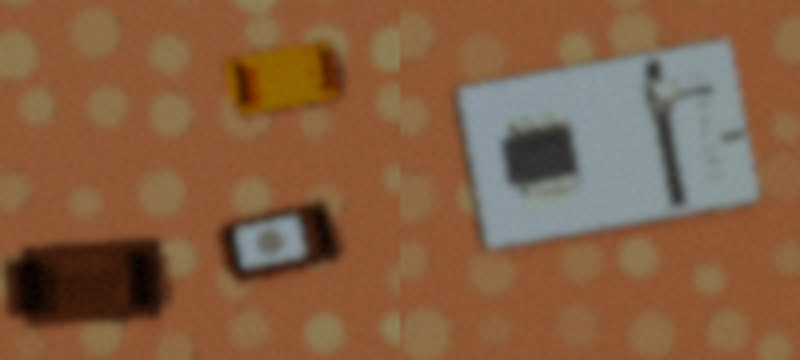

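The crop confirms it: the small dark caddy holding the refill is at crop (275,240). On the diffuser, the pointer is at (690,92), the tab at (732,137) and the dark pad at (540,155). Now I'll move over the diffuser for a wrist view.

```bash
python3 -m pendant '[[[0.2,-0.08,0.03,0,1],[0.4,-0.15,0.06,0,1],[0.6,-0.23,0.08,0,1],[0.8,-0.31,0.1,0,1],[0.8,-0.31,0.1,0,1]]]'
python3 -m pendant '[[[0.2,-0.08,0.03,0,1],[0.4,-0.15,0.06,0,1],[0.6,-0.23,0.08,0,1],[0.8,-0.31,0.1,0,1],[0.8,-0.31,0.1,0,1]]]'
python3 -m pendant '[[[0.2,-0.08,0.03,-0.01,1],[0.4,-0.15,0.06,-0.02,1],[0.6,-0.23,0.08,-0.03,1],[0.8,-0.31,0.1,-0.035,1],[0.82,-0.31,0.1,-0.035,1],[0.82,-0.31,0.1,-0.035,1],[0.82,-0.31,0.1,-0.035,1]]]'
python3 - <<'E'
from h import *; from rig import ctrl; import pickle
c=ctrl.get_calibration("wrist"); p,d=ctrl.capture("wrist"); pickle.dump((c,p,d,ctrl.sense()),open("w1.pkl","wb")); cv2.imwrite("pics/w1.png",p)
s=ctrl.sense(); print(s["eef_pos"],rot(s["ee_rot"]).round(3).tolist())
E
```

```text
time_s: 0.6
eef_pos: [289.2, -394.3, 210.7]
ee_rot: [-0.001, 0.989, 0.148, 0.0]
force: [-0.4, -1.1, -0.4]
grip_width: 0.998
grip_force: 0.0
time_s: 1.1
eef_pos: [424.1, -289.3, 190.5]
ee_rot: [-0.001, 0.989, 0.148, -0.0]
force: [-0.6, -0.8, -0.0]
grip_width: 1.0
grip_force: 0.0
time_s: 1.8
eef_pos: [560.2, -186.7, 171.3]
ee_rot: [0.0, 0.98, 0.199, -0.0]
force: [-0.3, -0.4, 1.1]
grip_width: 1.002
grip_force: 0.0
[ 560.18600595 -186.74988974  171.4511522 ] [[0.921, 0.389, -0.0], [0.389, -0.921, -0.0], [-0.0, 0.0, -1.0]]
```

View pics/w1.png

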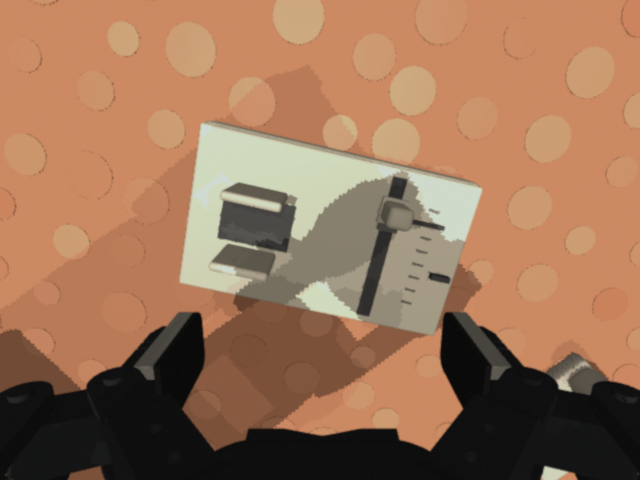

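The wrist view shows the deck corners at (203,124), (480,188), (435,334) and (181,283). The pad is at (257,225) between the cheeks, the thumb at (397,215), the pointer tip at (443,228) and the tab at (438,278). I'll measure these by depth and rays.

```bash
cat > diff.py <<'E'
from h import *
def frame(c,p,d,deckz=40):
    P=cloud(c,d); 
    m=((abs(P[...,2]-deckz)<6)&(d>0)&(np.hypot(P[...,0]-563,P[...,1]+185)<140)).astype(np.uint8)
    n,l,st,_=cv2.connectedComponentsWithStats(m); i=1+np.argmax(st[1:,4]); m=(l==i)
    r=cv2.minAreaRect(P[m][:,:2].astype(np.float32)); b=cv2.boxPoints(r)
    e=[b[1]-b[0],b[2]-b[1]]; L=max(e,key=np.linalg.norm); L=L if L[1]>0 else -L
    yaw=np.arctan2(L[1],L[0])-np.pi/2
    return np.array(r[0]),r[1],yaw,np.median(P[m][:,2]),P,m
def todiff(c0,yaw,xy):
    R2=np.array([[np.cos(yaw),np.sin(yaw)],[-np.sin(yaw),np.cos(yaw)]]); return (np.atleast_2d(xy)[:,:2]-c0)@R2.T
def world(c0,yaw,xy):
    R2=np.array([[np.cos(yaw),-np.sin(yaw)],[np.sin(yaw),np.cos(yaw)]]); return np.atleast_2d(xy)@R2.T+c0
E
python3 - <<'E'
from diff import *; import pickle
c,p,d,s=pickle.load(open("w1.pkl","rb"))
c0,sz,yaw,z,P,m=frame(c,p,d); print(c0,sz,yaw,z)
cr=todiff(c0,yaw,onplane(c,[(203,124),(480,188),(435,334),(181,283)],40)); print("corners",cr.round(1))
g=p.astype(int).sum(2)
for n,uv,h in(("tip",(443,228),44.5),("tabinner",(428,276),46),("tabouter",(449,280),46),("pad mid",(257,225),40)): print(n,todiff(c0,yaw,onplane(c,uv,h)).round(1))
# tall things on deck
D=todiff(c0,yaw,P.reshape(-1,3)[:,:2]).reshape(480,640,2)
for n,k in(("thumb",D[...,1]<0),("cheeks",D[...,1]>0)):
    for lo in ((68,) if n=="thumb" else (80,)):
        mm=k&(P[...,2]>lo)&(P[...,2]<100)&(abs(D[...,0])<60)&(abs(D[...,1])<100)
        print(n,mm.sum(),np.percentile(D[mm],[2,50,98],axis=0).round(1).tolist(),np.median(P[mm][:,2]))
# dark masks
for n,h,cond in(("pad",40,(g<200)&(D[...,1]>20)&(D[...,1]<80)&(abs(D[...,0])<40)&(abs(P[...,2]-40)<8)),):
    v,u=np.nonzero(cond); q=todiff(c0,yaw,onplane(c,np.c_[u,v],h)); print(n,len(q),np.percentile(q,[1,50,99],axis=0).round(1).tolist())
cv2.imwrite("pics/w1c.png",cv2.resize(p[160:350,340:500],None,fx=3,fy=3,interpolation=cv2.INTER_CUBIC))
E
```

```text
[ 561.84191895 -188.99650574] (117.53929901123047, 196.2282257080078) 0.17708874 40.19543858275361
corners [[ 56.6  95.8]
 [ 56.9 -95. ]
 [-55.7 -97.6]
 [-57.2  95.8]]
tip [[ 25.2 -77.2]]
tabinner [[-10.4 -76.7]]
tabouter [[-10.  -92.2]]
pad mid [[-2.2 49.3]]
thumb 584 [[22.5, -47.0], [29.6, -39.1], [35.8, -32.1]] 74.12154775589302
cheeks 1381 [[-24.4, 32.8], [19.0, 49.7], [24.8, 66.6]] 85.54606102818178
pad 276 [[-16.7, 26.0], [-13.5, 35.9], [8.7, 67.5]]
```

View pics/w1c.png

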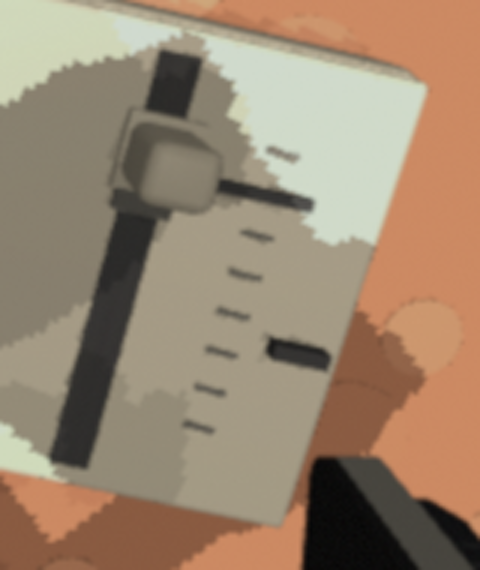

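The diffuser frame is good: the pointer is at x≈+25 and the tab at x≈-10. Next is the caddy.

```bash
python3 -m pendant '[[[0.05,-0.22,0,-0.03,1],[0.1,-0.45,0,-0.07,1],[0.15,-0.67,0,-0.11,1],[0.2,-0.9,0,-0.15,1],[0.2,-0.9,0,-0.15,1]]]'
python3 - <<'E'
from h import *; from rig import ctrl
s=ctrl.sense(); print((toolmove(s,np.array([496,182,171])-s["eef_pos"])).round(3),s["joints"].round(2) if hasattr(s["joints"],"round") else s["joints"])
M=rot(s["ee_rot"]); print(np.arctan2(M[1,0],M[0,0]))
E
```

```text
time_s: 2.35
eef_pos: [526.0, -0.9, 171.9]
ee_rot: [-0.0, 0.905, 0.426, 0.0]
force: [-0.4, 0.4, -0.0]
grip_width: 0.998
grip_force: 0.0
[ 0.609 -0.699  0.005] [-0.23  0.37  1.58  0.    1.19  0.47]
0.8794209233421209
```

```bash
python3 -m pendant '[[[0.15,-0.17,0,-0.04,1],[0.3,-0.35,0,-0.08,1],[0.45,-0.52,0,-0.12,1],[0.61,-0.7,0,-0.16,1],[0.61,-0.7,0,-0.2,1],[0.61,-0.7,0,-0.24,1],[0.61,-0.7,0,-0.284,1],[0.61,-0.7,0,-0.284,1],[0.61,-0.7,0,-0.284,1]]]'
python3 - <<'E'
from h import *; from rig import ctrl; import pickle
c=ctrl.get_calibration("wrist"); p,d=ctrl.capture("wrist"); pickle.dump((c,p,d,ctrl.sense()),open("w2.pkl","wb")); cv2.imwrite("pics/w2.png",p)
P=cloud(c,d); g=p.astype(int); near=np.hypot(P[...,0]-496,P[...,1]-182)<60
m=near&(abs(P[...,2]-60)<5); bright=m&(g.min(2)>110)
for n,k in(("all top",m),("refill",bright)):
    k=k.astype(np.uint8); k=cv2.morphologyEx(k,cv2.MORPH_OPEN,np.ones((3,3),np.uint8))>0
    r=cv2.minAreaRect(P[k][:,:2].astype(np.float32)); print(n,k.sum(),r,P[k][:,2].mean(), cv2.boxPoints(r).round(1).tolist())
s=ctrl.sense(); M=rot(s["ee_rot"]); print(s["eef_pos"],np.arctan2(M[1,0],M[0,0]))
E
```

```text
time_s: 3.25
eef_pos: [498.9, 178.3, 171.5]
ee_rot: [0.0, 0.637, 0.771, 0.0]
force: [0.5, -0.2, 0.7]
grip_width: 1.001
grip_force: 0.0
all top 4227 ((493.150390625, 189.89569091796875), (30.358627319335938, 68.04402160644531), 12.927932739257812) 59.906445041181875 [[470.70001220703125, 219.6999969482422], [486.0, 153.3000030517578], [515.5999755859375, 160.10000610351562], [500.29998779296875, 226.5]]
refill 1526 ((492.767822265625, 190.50733947753906), (29.379230499267578, 43.94855880737305), 12.632526397705078) 59.95360031708138 [[473.6000061035156, 208.6999969482422], [483.20001220703125, 165.89999389648438], [511.8999938964844, 172.3000030517578], [502.29998779296875, 215.1999969482422]]
[498.81659061 178.43186406 171.44277495] 1.760345015452102
```

View pics/w2.png

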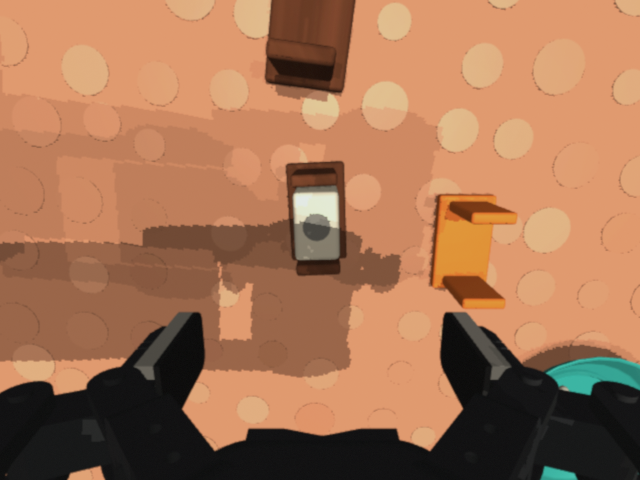

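The refill is centred at pixel (317,225), giving world (492.8,190.5) and yaw 0.223, standing between the caddy cheeks. The orange look-alike is at (465,245) and the larger dark one at (310,45). I'll grasp across x.

```bash
python3 -m pendant '[[[0.065,-0.018,0.1,-0.011,1],[0.065,-0.018,0.25,-0.011,1],[0.065,-0.018,0.4,-0.011,1],[0.065,-0.018,0.5,-0.011,1],[0.065,-0.018,0.6,-0.011,1],[0.065,-0.018,0.68,-0.011,1],[0.065,-0.018,0.715,-0.011,1],[0.065,-0.018,0.715,-0.011,1],[0.065,-0.018,0.715,-0.011,1]]]'
python3 -m pendant '[[[0,0,0,0,0.6],[0,0,0,0,0.5],[0,0,0,0,0.4],[0,0,0,0,0.3],[0,0,0,0,0.2],[0,0,0,0,0.2],[0,0,0,0,0.2],[0,0,0,0,0.2]]]' 40
```

```text
time_s: 4.2
eef_pos: [493.0, 191.3, 29.0]
ee_rot: [0.0, 0.622, 0.783, 0.0]
force: [-0.1, -0.1, 0.6]
grip_width: 0.999
grip_force: 0.0
time_s: 5.0
eef_pos: [492.8, 191.4, 28.7]
ee_rot: [0.0, 0.622, 0.783, 0.0]
force: [-1.3, 0.5, 5.8]
grip_width: 0.345
grip_force: 40.3
```

```bash
python3 -m pendant '[[[0,0,-0.03,0,0.2],[0,0,-0.08,0,0.2],[0,0,-0.14,0,0.2],[0,0,-0.2,0,0.2],[0,0,-0.26,0,0.2],[0,0,-0.32,0,0.2],[0,0,-0.36,0,0.2],[0,0,-0.36,0,0.2]]]'
python3 -m pendant '[[[-0.05,-0.02,0,0,0.2],[-0.15,-0.06,0,0,0.2],[-0.27,-0.11,0,0,0.2],[-0.4,-0.16,0,0,0.2],[-0.52,-0.205,0,0,0.2],[-0.62,-0.245,0,0,0.2],[-0.68,-0.27,0,0,0.2],[-0.71,-0.279,0,0,0.2],[-0.71,-0.279,0,0,0.2],[-0.71,-0.279,0.1,0,0.2],[-0.71,-0.279,0.2,0,0.2],[-0.71,-0.279,0.2,0,0.2]]]'
```

```text
time_s: 5.8
eef_pos: [493.1, 191.5, 101.5]
ee_rot: [0.001, 0.622, 0.783, 0.001]
force: [-0.1, -0.6, -1.9]
grip_width: 0.347
grip_force: 39.6
time_s: 7.0
eef_pos: [469.1, 41.3, 58.4]
ee_rot: [-0.002, 0.621, 0.784, -0.001]
force: [-0.3, -0.4, -0.4]
grip_width: 0.348
grip_force: 39.6
```

```bash
python3 -m pendant '[[[0,0,0.05,0,0.2],[0,0,0.1,0,0.2],[0,0,0.14,0,0.2],[0,0,0.17,0,0.2],[0,0,0.185,0,0.2],[0,0,0.185,0,0.2],[0,0,0.185,0,0.2]]]'
python3 -m pendant '[[[0,0,0.005,0,0.2],[0,0,0.01,0,0.2],[0,0,0.01,0,0.2]]]'
```

```text
time_s: 7.7
eef_pos: [470.6, 40.4, 23.5]
ee_rot: [0.0, 0.622, 0.783, 0.0]
force: [0.6, -0.5, 0.0]
grip_width: 0.343
grip_force: 39.6
time_s: 8.0
eef_pos: [470.4, 40.4, 21.3]
ee_rot: [0.0, 0.622, 0.783, 0.0]
force: [-0.1, -0.3, -1.0]
grip_width: 0.345
grip_force: 39.6
```

```bash
python3 -m pendant '[[[0,0,0.005,0,0.2],[0,0,0.01,0,0.2],[0,0,0.01,0,0.2]]]'
python3 -m pendant '[[[0,0,0.003,0,0.2],[0,0,0.003,0,0.2]]]'
```

```text
time_s: 8.3
eef_pos: [470.4, 40.4, 19.2]
ee_rot: [-0.0, 0.622, 0.783, -0.0]
force: [0.2, 0.8, -2.0]
grip_width: 0.345
grip_force: 39.6
time_s: 8.5
eef_pos: [470.4, 40.4, 18.7]
ee_rot: [-0.0, 0.622, 0.783, -0.0]
force: [-0.4, 0.1, -1.0]
grip_width: 0.349
grip_force: 39.7
```

```bash
python3 -m pendant '[[[0,0,0.003,0,0.2],[0,0,0.003,0,0.2]]]'
python3 -m pendant '[[[0,0,0.003,0,0.2],[0,0,0.003,0,0.2]]]';python3 -m pendant '[[[0,0,0.003,0,0.2],[0,0,0.003,0,0.2]]]'
```

```text
time_s: 8.7
eef_pos: [470.5, 40.4, 18.6]
ee_rot: [0.0, 0.622, 0.783, 0.0]
force: [-3.4, -0.1, 6.4]
grip_width: 0.342
grip_force: 40.8
time_s: 8.9
eef_pos: [470.5, 40.4, 18.6]
ee_rot: [0.0, 0.622, 0.783, -0.0]
force: [-6.4, -0.7, 15.8]
grip_width: 0.345
grip_force: 41.9
time_s: 9.1
eef_pos: [470.5, 40.4, 18.6]
ee_rot: [0.0, 0.622, 0.783, -0.0]
force: [-8.5, -0.4, 24.9]
grip_width: 0.348
grip_force: 43.0
```

```bash
python3 -m pendant '[[[0,0,-0.006,0,0.2],[0,0,-0.006,0,0.4],[0,0,-0.006,0,0.6],[0,0,-0.006,0,0.8],[0,0,-0.006,0,1],[0,0,-0.006,0,1],[0,0,-0.006,0,1]]]'
python3 -m pendant '[[[0,0,-0.1,0,1],[0,0,-0.25,0,1],[0,0,-0.45,0,1],[0,0,-0.65,0,1],[-0.2,0,-0.75,0,1],[-0.3,0,-0.75,0,1],[-0.3,0,-0.75,0,1],[-0.3,0,-0.75,0,1]]]'
cat > look.py <<'E'
from h import *; from rig import ctrl; import pickle
c=ctrl.get_calibration("wrist"); p,d=ctrl.capture("wrist"); cv2.imwrite("pics/w3.png",p)
P=cloud(c,d); near=np.hypot(P[...,0]-470,P[...,1]-40)<50
k=(near&(abs(P[...,2]-50)<5)).astype(np.uint8); k=cv2.morphologyEx(k,cv2.MORPH_OPEN,np.ones((3,3),np.uint8))>0
r=cv2.minAreaRect(P[k][:,:2].astype(np.float32)); print(k.sum(),r,P[k][:,2].mean(),P[k][:,2].std())
s=ctrl.sense(); M=rot(s["ee_rot"]); print(s["time_s"],s["eef_pos"],np.arctan2(M[1,0],M[0,0]))
E
python3 look.py
```

```text
time_s: 9.8
eef_pos: [470.4, 40.4, 18.0]
ee_rot: [-0.0, 0.622, 0.783, -0.0]
force: [0.6, 0.2, -0.5]
grip_width: 0.997
grip_force: 0.0
time_s: 10.6
eef_pos: [483.6, -17.7, 167.6]
ee_rot: [-0.001, 0.622, 0.783, -0.0]
force: [-1.1, 0.8, -0.1]
grip_width: 0.997
grip_force: 0.0
3386 ((471.52001953125, 38.44571304321289), (30.074525833129883, 46.01356887817383), 12.777007102966309) 49.991914468008744 0.9849894175906108
10.65 [483.55845249 -17.31260508 167.55989408] 1.799890671610936
```

```bash
python3 -m pendant '[[[0.1,0,0,0.04,1],[0.2,0,0,0.08,1],[0.286,0,0,0.12,1],[0.286,0.002,0,0.17,1],[0.286,0.002,0,0.215,1],[0.286,0.002,0,0.26,1],[0.286,0.002,0,0.305,1],[0.286,0.002,0,0.35,1],[0.286,0.002,0,0.395,1],[0.286,0.002,0,0.44,1],[0.286,0.002,0,0.48,1],[0.286,0.002,0,0.502,1]]]'
python3 -m pendant '[[[0,0,0,0,1],[0,0,0,0,1]]]'; python3 look.py
```

```text
time_s: 11.85
eef_pos: [470.9, 38.9, 167.7]
ee_rot: [-0.0, 0.994, 0.11, -0.001]
force: [0.6, 0.7, -0.2]
grip_width: 1.001
grip_force: 0.0
time_s: 12.05
eef_pos: [471.2, 38.4, 167.9]
ee_rot: [-0.0, 0.994, 0.113, -0.0]
force: [-0.8, 0.6, -0.2]
grip_width: 1.001
grip_force: 0.0
2867 ((471.09210205078125, 38.239688873291016), (30.496662139892578, 45.97194290161133), 11.697078704833984) 49.95358545794027 1.0745300553075212
12.1 [471.21476376  38.28408987 167.90513551] 0.22519269384821017
```

```bash
python3 -m pendant '[[[0,0,0.15,0,1],[0,0,0.3,0,1],[0,0,0.45,0,1],[0,0,0.57,0,1],[0,0,0.66,0,1],[0,0,0.72,0,1],[0,0,0.738,0,1],[0,0,0.738,0,1],[0,0,0.738,0,1]]]'
python3 -m pendant '[[[0,0,0,0,0.8],[0,0,0,0,0.7],[0,0,0,0,0.6],[0,0,0,0,0.5],[0,0,0,0,0.4],[0,0,0,0,0.4],[0,0,0,0,0.4]]]' 40
python3 -m pendant '[[[0,0,-0.03,0,0.4],[0,0,-0.08,0,0.4],[0,0,-0.16,0,0.4],[0,0,-0.26,0,0.4],[0,0,-0.36,0,0.4],[0,0,-0.46,0,0.4],[0,0,-0.5,0,0.4],[0,0,-0.5,0,0.4],[0,0,-0.5,0,0.4]]]'
python3 - <<'E'
from diff import *; from rig import ctrl; import pickle
c,p,d,s0=pickle.load(open("w1.pkl","rb")); c0,sz,yaw,z,P,m=frame(c,p,d)
s=ctrl.sense(); M=rot(s["ee_rot"]); t=np.arctan2(M[1,0],M[0,0])
seat=world(c0,yaw,(0.2,49.8))[0]; print("seat",seat,yaw,"tool yaw",t,"spin",-(yaw-t)/np.pi)
print(s["eef_pos"],toolmove(s,[*(seat-s["eef_pos"][:2]),0]).round(3))
E
```

```text
time_s: 13.0
eef_pos: [472.0, 37.7, 21.2]
ee_rot: [0.0, 0.994, 0.111, 0.001]
force: [0.2, 0.2, -0.0]
grip_width: 1.0
grip_force: 0.0
time_s: 13.7
eef_pos: [471.8, 37.7, 20.9]
ee_rot: [0.0, 0.994, 0.111, 0.0]
force: [-0.3, -0.3, 6.8]
grip_width: 0.529
grip_force: 41.6
time_s: 14.6
eef_pos: [471.0, 37.8, 119.9]
ee_rot: [-0.0, 0.994, 0.111, -0.001]
force: [-0.1, -0.4, -2.0]
grip_width: 0.532
grip_force: 41.0
seat [ 553.26579414 -139.94011021] 0.17708874 tool yaw 0.22273340996716623 spin 0.014529150501805706
[471.02621331  37.83545001 119.89062751] [ 0.205  0.958 -0.001]
```

```bash
python3 -m pendant '[[[0.02,0.08,-0.05,0.003,0.4],[0.05,0.22,-0.1,0.006,0.4],[0.08,0.38,-0.1,0.01,0.4],[0.12,0.54,-0.1,0.015,0.4],[0.15,0.7,-0.1,0.015,0.4],[0.18,0.83,-0.1,0.015,0.4],[0.2,0.92,-0.1,0.015,0.4],[0.205,0.958,-0.1,0.015,0.4],[0.205,0.958,-0.1,0.015,0.4],[0.205,0.958,-0.1,0.015,0.4]]]'
cat > seat.py <<'E'
from diff import *; from rig import ctrl; import pickle,sys
c=ctrl.get_calibration("wrist"); p,d=ctrl.capture("wrist"); cv2.imwrite("pics/"+sys.argv[1]+".png",p); s=ctrl.sense(); pickle.dump((c,p,d,s),open(sys.argv[1]+".pkl","wb"))
M=rot(s["ee_rot"]); t=np.arctan2(M[1,0],M[0,0]); e=s["eef_pos"]
c0,sz,yaw,z,P,m=frame(c,p,d); print("frame",c0,sz,yaw,z,"tool",e,t)
D=todiff(c0,yaw,P.reshape(-1,3)[:,:2]).reshape(480,640,2)
zz=P[...,2]; inc=(abs(D[...,0])<60)&(abs(D[...,1]-50)<45)
for n,mm in(("cheek+",inc&(abs(zz-86)<4)&(D[...,0]>12)),("cheek-",inc&(abs(zz-86)<4)&(D[...,0]<-12)),("block",inc&(abs(zz-(e[2]+29))<4)&(p.min(2)>60))):
    if mm.sum()>20: print(n,mm.sum(),np.percentile(D[mm],[2,98],axis=0).round(1).tolist(), np.median(zz[mm]))
    if mm.sum()>20 and n=="block": r=cv2.minAreaRect(P[mm][:,:2].astype(np.float32)); print(r)
E
python3 seat.py w4
```

```text
time_s: 15.6
eef_pos: [553.3, -139.2, 140.0]
ee_rot: [-0.0, 0.996, 0.088, -0.001]
force: [0.4, 0.8, -1.4]
grip_width: 0.531
grip_force: 41.2
frame [ 561.88824463 -189.07867432] (116.81675720214844, 196.88075256347656) 0.17538166 40.199669643501124 tool [ 553.37302284 -139.06592118  140.20959961] 0.17629527585444116
cheek+ 826 [[19.2, 33.4], [24.7, 67.1]] 85.65167438258372
block 9967 [[-13.3, 28.4], [15.1, 73.3]] 168.94266929582795
((553.6329956054688, -138.9796905517578), (30.6356258392334, 58.52226257324219), 10.46963119506836)
```

View pics/w4.png

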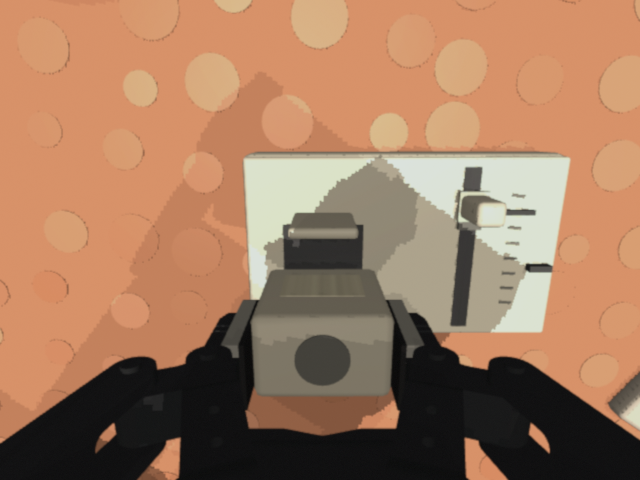

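The picture shows the block held upright, top centre (322,360). The near cheek is at (323,225), aligned with it. The offset is below 1 mm, so I'll lower it.

```bash
python3 -m pendant '[[[-0.0035,0.0035,0.04,0,0.4],[-0.0035,0.0035,0.09,0,0.4],[-0.0035,0.0035,0.14,0,0.4],[-0.0035,0.0035,0.19,0,0.4],[-0.0035,0.0035,0.24,0,0.4],[-0.0035,0.0035,0.29,0,0.4],[-0.0035,0.0035,0.33,0,0.4],[-0.0035,0.0035,0.36,0,0.4],[-0.0035,0.0035,0.375,0,0.4],[-0.0035,0.0035,0.375,0,0.4],[-0.0035,0.0035,0.375,0,0.4]]]'
python3 -m pendant '[[[0,0,0.005,0,0.4],[0,0,0.01,0,0.4],[0,0,0.01,0,0.4]]]'
python3 -m pendant '[[[0,0,0.003,0,0.4],[0,0,0.003,0,0.4]]]'
```

```text
time_s: 16.75
eef_pos: [553.4, -140.9, 65.8]
ee_rot: [0.0, 0.996, 0.088, 0.0]
force: [0.4, 0.2, -1.6]
grip_width: 0.532
grip_force: 41.2
time_s: 17.05
eef_pos: [553.2, -140.9, 63.5]
ee_rot: [0.0, 0.996, 0.088, -0.0]
force: [-0.3, -0.7, -1.1]
grip_width: 0.532
grip_force: 41.2
time_s: 17.25
eef_pos: [553.2, -140.8, 62.9]
ee_rot: [-0.0, 0.996, 0.088, -0.0]
force: [-0.4, -0.0, -0.7]
grip_width: 0.528
grip_force: 41.2
```

```bash
python3 -m pendant '[[[0,-0.0045,0,0,0.4],[0,-0.0045,0.003,0,0.4],[0,-0.0045,0.003,0,0.4]]]'
for i in 1 2 3; do python3 -m pendant '[[[0,0,0.003,0,0.4],[0,0,0.003,0,0.4]]]' | egrep 'eef|force'; done
```

```text
time_s: 17.55
eef_pos: [553.0, -139.9, 62.2]
ee_rot: [-0.0, 0.996, 0.088, -0.0]
force: [0.0, -0.3, -0.1]
grip_width: 0.533
grip_force: 41.2
eef_pos: [553.0, -140.0, 61.6]
force: [0.4, 0.4, -0.6]
grip_force: 41.2
eef_pos: [553.0, -140.0, 61.0]
force: [-0.4, 0.3, -1.0]
grip_force: 41.2
eef_pos: [553.1, -140.0, 60.9]
force: [-2.1, 1.7, 4.7]
grip_force: 41.7
```

```bash
python3 -m pendant '[[[0,0,-0.002,0,0.5],[0,0,-0.002,0,0.65],[0,0,-0.002,0,0.8],[0,0,-0.002,0,0.8],[0,0,-0.002,0,0.8]]]'
python3 -m pendant '[[[0,0,-0.05,0,0.8],[0,0,-0.15,0,0.8],[0,0,-0.3,0,0.8],[0,0,-0.45,0,0.8],[0,0,-0.55,0,0.8],[0,0.2,-0.6,0,0.6],[-0.05,0.4,-0.6,0,0.6],[-0.05,0.4,-0.6,0,0.6],[-0.05,0.4,-0.6,0,0.6]]]'
python3 seat.py w5; python3 - <<'E'
from diff import *; import pickle
c,p,d,s=pickle.load(open("w5.pkl","rb")); c0,_,yaw,_,P,m=frame(c,p,d)
k=(abs(P[...,2]-90)<2)&(np.hypot(P[...,0]-553,P[...,1]+140)<40)&(d>0)
D=todiff(c0,yaw,P[k]); r=cv2.minAreaRect(D.astype(np.float32)); print("refill",k.sum(),r,np.median(P[k][:,2]))
k2=(P[...,2]>70)&(P[...,2]<78)&(np.hypot(P[...,0]-597,P[...,1]+223)<40)
D=todiff(c0,yaw,P[k2]); print("thumb top",k2.sum(),np.percentile(D,[2,98],axis=0))
E
```

```text
time_s: 18.65
eef_pos: [553.0, -140.0, 60.8]
ee_rot: [-0.0, 0.996, 0.088, -0.0]
force: [-0.3, 0.6, -0.1]
grip_width: 0.8
grip_force: 0.0
time_s: 19.55
eef_pos: [556.9, -220.9, 181.3]
ee_rot: [-0.0, 0.996, 0.087, 0.0]
force: [-0.5, -0.4, 0.3]
grip_width: 0.603
grip_force: 0.0
frame [ 562.09692383 -189.1481781 ] (117.2053451538086, 196.06207275390625) 0.17950606 40.1424489236407 tool [ 557.09692585 -220.07497339  181.19857432] 0.1754528152459123
cheek+ 1031 [[12.4, 28.8], [24.6, 68.6]] 86.10342485696378
cheek- 767 [[-25.2, 29.2], [-12.4, 68.1]] 85.88562731821528
refill 3401 ((-0.6588239669799805, 49.20803451538086), (39.11988067626953, 49.78681945800781), 14.37997817993164) 90.09558094536825
thumb top 531 [[ 22.23794536 -47.24721212]
 [ 35.17368341 -32.27873379]]
```

View pics/w5.png

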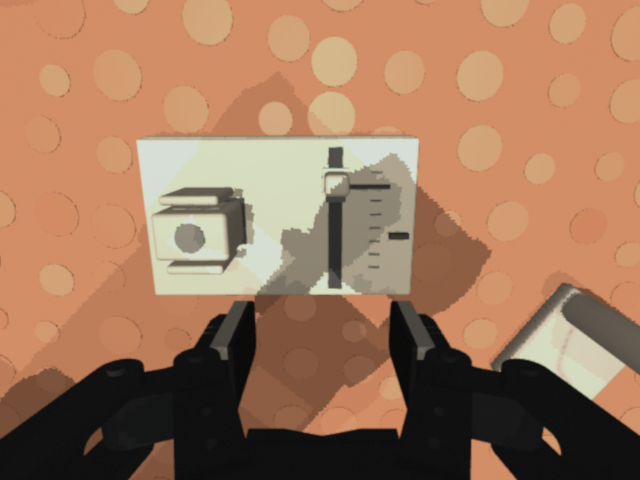

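The refill stands upright in the cradle, top at (193,237), z 90. The thumb is at (337,184), the pointer bar at (370,186) and the tab at (398,236). I'll measure the slider and work out the move to the thumb.

```bash
cat > ptr.py <<'E'
from diff import *; import pickle,sys
c,p,d,s=pickle.load(open(sys.argv[1]+".pkl","rb")); c0,_,yaw,_,P,m=frame(c,p,d)
c0,yaw=np.array([562.0,-189.1]),0.1775
g=p.max(2).astype(float)
v,u=np.mgrid[0:480,0:640]; uv=np.c_[u.ravel(),v.ravel()]
for n,h,ylo,yhi in(("tab",46,-89,-79),("ptr",44.5,-75,-62)):
    D=todiff(c0,yaw,onplane(c,uv,h)).reshape(480,640,2)
    k=(D[...,1]>ylo)&(D[...,1]<yhi)&(abs(D[...,0])<50)
    bg=cv2.medianBlur(p.max(2),31).astype(float)
    dk=(k&(g<75)).astype(np.uint8)
    nn,l,st,ce=cv2.connectedComponentsWithStats(dk,connectivity=8)
    for i in range(1,nn):
        if st[i,4]>=12: print(n,"area",st[i,4],"px",ce[i].round(1),"x mean",D[l==i][:,0].mean().round(2),"x range",np.percentile(D[l==i][:,0],[3,97]).round(1),"y",D[l==i][:,1].mean().round(1))
k2=(P[...,2]>70)&(P[...,2]<78); D=todiff(c0,yaw,P[k2]); D=D[(abs(D[:,1]+40)<12)&(abs(D[:,0])<50)]
th=np.percentile(D,[2,98],axis=0).mean(0); print("thumb",th)
tw=world(c0,yaw,(th[0],-40))[0]; e=s["eef_pos"]; M=rot(s["ee_rot"]); t=np.arctan2(M[1,0],M[0,0])
print("thumb world",tw,"tool shift",toolmove(s,[*(tw-e[:2]),50-e[2]]).round(4),"spin",(-(yaw-t)/np.pi).round(4))
E
for w in w1 w4 w5; do echo $w; python3 ptr.py $w; done; python3 -c "
from rig import ctrl; print(ctrl.sense()['eef_pos'])"
```

```text
w1
tab area 88 px [438.1 277.3] x mean -9.96 x range [-12.2  -7.7] y -83.9
ptr area 61 px [430.  225.1] x mean 25.01 x range [23.8 26.2] y -67.6
thumb [ 28.9608367  -39.46578978]
thumb world [ 597.56858588 -223.3579299 ] tool shift [0.101  0.2413 0.6073] spin 0.0708
w4
tab area 48 px [538.5 265. ] x mean -8.23 x range [-8.9 -7.6] y -84.1
thumb [ 28.76902659 -39.0510753 ]
thumb world [ 597.37978946 -223.3917977 ] tool shift [0.143  0.454  0.4506] spin -0.0004
w5
tab area 83 px [396.7 235.5] x mean -10.03 x range [-11.9  -8.2] y -83.9
ptr area 73 px [376.6 186.5] x mean 24.86 x range [23.8 25.9] y -68.5
thumb [ 28.87433275 -39.76565759]
thumb world [ 597.48344106 -223.37320385] tool shift [0.1959 0.0517 0.656 ] spin -0.0007
[ 557.09692585 -220.07497339  181.19857432]
```

```bash
python3 -m pendant '[[[0.1,0.03,0.1,0,0.45],[0.196,0.05,0.2,0,0.45],[0.196,0.05,0.35,0,0.45],[0.196,0.05,0.45,0,0.45],[0.196,0.05,0.45,0,0.45],[0.196,0.05,0.45,0,0.45]]]'
python3 - <<'E'
from h import *; from rig import ctrl
s=ctrl.sense(); print(toolmove(s,np.array([597.5,-223.4,50])-s["eef_pos"]).round(4))
E
```

```text
time_s: 20.2
eef_pos: [597.9, -222.8, 91.9]
ee_rot: [0.0, 0.996, 0.088, 0.0]
force: [1.4, 0.3, -0.1]
grip_width: 0.452
grip_force: 0.0
[-0.0028  0.0025  0.2095]
```

Good alignment; descend and pinch.

```bash
python3 -m pendant '[[[0,0.0015,0.06,0,0.45],[0,0.0015,0.12,0,0.45],[0,0.0015,0.17,0,0.45],[0,0.0015,0.2,0,0.45],[0,0.0015,0.208,0,0.45],[0,0.0015,0.208,0,0.45]]]'
python3 -m pendant '[[[0,0,0,0,0.35],[0,0,0,0,0.28],[0,0,0,0,0.22],[0,0,0,0,0.16],[0,0,0,0,0.1],[0,0,0,0,0.1],[0,0,0,0,0.1]]]' 25
```

```text
time_s: 20.8
eef_pos: [597.5, -223.8, 49.1]
ee_rot: [-0.0, 0.996, 0.088, -0.0]
force: [-1.1, -0.3, 0.1]
grip_width: 0.451
grip_force: 0.0
time_s: 21.5
eef_pos: [597.7, -223.3, 49.7]
ee_rot: [-0.0, 0.996, 0.088, 0.0]
force: [-0.5, 5.5, 6.1]
grip_width: 0.182
grip_force: 26.4
```

```bash
python3 -m pendant '[[[-0.02,0,0,0,0.1],[-0.05,0,0,0,0.1],[-0.08,0,0,0,0.1],[-0.11,0,0,0,0.1],[-0.14,0,0,0,0.1],[-0.17,0,0,0,0.1],[-0.2,0,0,0,0.1],[-0.23,0,0,0,0.1],[-0.25,0,0,0,0.1],[-0.265,0,0,0,0.1],[-0.265,0,0,0,0.1]]]'
python3 -m pendant '[[[0,0,0,0,0.2],[0,0,0,0,0.3],[0,0,0,0,0.45],[0,0,0,0,0.45]]]'
python3 -m pendant '[[[0,0,-0.1,0,0.45],[0,0,-0.25,0,0.45],[0,0,-0.45,0,0.45],[0,0,-0.6,0,0.45],[0,0,-0.65,0,0.45],[0,0,-0.65,0,0.45],[0,0,-0.65,0,0.45]]]'
python3 seat.py w6; python3 ptr.py w6
```

```text
time_s: 22.6
eef_pos: [545.3, -232.6, 49.7]
ee_rot: [-0.0, 0.996, 0.088, 0.0]
force: [-1.4, 4.9, 6.3]
grip_width: 0.179
grip_force: 26.5
time_s: 23.0
eef_pos: [545.4, -233.3, 49.2]
ee_rot: [0.0, 0.996, 0.088, -0.0]
force: [0.0, 1.1, 0.5]
grip_width: 0.451
grip_force: 0.0
time_s: 23.7
eef_pos: [544.9, -232.8, 177.6]
ee_rot: [-0.001, 0.996, 0.088, -0.001]
force: [0.4, 0.1, -0.6]
grip_width: 0.451
grip_force: 0.0
frame [ 562.29925537 -189.24195862] (116.48333740234375, 196.39328002929688) 0.17456543 40.1407022804828 tool [ 544.76932314 -232.72054538  177.33870984] 0.17548242003985356
cheek+ 1053 [[12.1, 29.2], [24.2, 68.3]] 85.97884207536251
cheek- 873 [[-25.8, 28.0], [-12.3, 67.7]] 85.92910779013869
tab area 84 px [385.5 217.5] x mean -10.33 x range [-12.1  -8.5] y -84.0
ptr area 73 px [362.6 229.5] x mean -19.21 x range [-20.3 -18.1] y -68.4
thumb [-24.2313724  -39.90255309]
thumb world [ 545.21212257 -232.75004673] tool shift [0.0036 0.0019 0.6367] spin -0.0006
```

Play is at 0 (thumb 5 mm behind the pointer) and the pointer is 8.9 mm behind the tab. I'll regrip, pull back 1.5 mm more, then come forward.

```bash
python3 -m pendant '[[[0.003,0.001,0.15,0,0.45],[0.003,0.001,0.35,0,0.45],[0.003,0.001,0.5,0,0.45],[0.003,0.001,0.59,0,0.45],[0.003,0.001,0.63,0,0.45],[0.003,0.001,0.64,0,0.45],[0.003,0.001,0.64,0,0.45]]]'
python3 -m pendant '[[[0,0,0,0,0.35],[0,0,0,0,0.28],[0,0,0,0,0.22],[0,0,0,0,0.16],[0,0,0,0,0.1],[0,0,0,0,0.1],[0,0,0,0,0.1]]]' 25
python3 -m pendant '[[[-0.004,0,0,0,0.1],[-0.008,0,0,0,0.1],[-0.008,0,0,0,0.1],[-0.008,0,0,0,0.1],[0.01,0,0,0,0.1],[0.03,0,0,0,0.1],[0.05,0,0,0,0.1],[0.065,0,0,0,0.1],[0.075,0,0,0,0.1],[0.083,0,0,0,0.1],[0.083,0,0,0,0.1],[0.083,0,0,0,0.1]]]'
python3 seat.py w7 >/dev/null; python3 ptr.py w7
```

```text
time_s: 24.45
eef_pos: [546.2, -233.2, 51.5]
ee_rot: [0.0, 0.996, 0.088, 0.0]
force: [-0.2, -0.0, -0.2]
grip_width: 0.447
grip_force: 0.0
time_s: 25.15
eef_pos: [546.2, -232.5, 52.0]
ee_rot: [-0.0, 0.996, 0.088, 0.0]
force: [-0.7, 4.6, 5.8]
grip_width: 0.179
grip_force: 25.9
time_s: 26.35
eef_pos: [562.5, -229.6, 52.0]
ee_rot: [-0.0, 0.996, 0.088, 0.0]
force: [-0.6, 5.1, 5.9]
grip_width: 0.179
grip_force: 25.9
tab area 343 px [430.7 319.4] x mean -9.63 x range [-12.6  -6.8] y -84.0
tab area 1088 px [426.6 380.9] x mean -38.34 x range [-49.3 -26.4] y -84.3
ptr area 2206 px [388.3 363.5] x mean -30.99 x range [-48.8 -11. ] y -67.9
thumb [ -4.25294212 -39.87917054]
thumb world [ 564.87665559 -229.22246714] tool shift [0.012  0.0002 0.01  ] spin -0.0006
```

```bash
python3 -m pendant '[[[0,0,0,0,0.2],[0,0,0,0,0.3],[0,0,0,0,0.45],[0,0,0,0,0.45]]]'
python3 -m pendant '[[[0,0,-0.1,0,0.45],[0,0,-0.25,0,0.45],[0,0,-0.45,0,0.45],[0,0,-0.6,0,0.45],[0,0,-0.63,0,0.45],[0,0,-0.63,0,0.45],[0,0,-0.63,0,0.45]]]'
python3 seat.py w8>/dev/null; python3 ptr.py w8
```

```text
time_s: 26.8
eef_pos: [562.3, -230.4, 51.2]
ee_rot: [0.0, 0.996, 0.088, -0.0]
force: [-0.4, 0.4, 0.3]
grip_width: 0.447
grip_force: 0.0
time_s: 27.5
eef_pos: [561.8, -230.0, 175.8]
ee_rot: [-0.001, 0.996, 0.088, -0.001]
force: [-0.6, -0.4, 0.0]
grip_width: 0.453
grip_force: 0.0
tab area 84 px [384.5 241.5] x mean -9.98 x range [-11.8  -8.1] y -84.0
ptr area 78 px [362.2 244.3] x mean -12.4 x range [-13.7 -10.7] y -68.4
thumb [ -7.12667516 -39.88348727]
thumb world [ 562.04807409 -229.72988048] tool shift [2.700e-03 4.000e-04 6.279e-01] spin -0.0006
```

The pointer is still about 2.4 mm short. I'll take that up, then check with the camera straight above.

```bash
python3 -m pendant '[[[0.002,0,0.15,0,0.45],[0.002,0,0.35,0,0.45],[0.002,0,0.5,0,0.45],[0.002,0,0.59,0,0.45],[0.002,0,0.62,0,0.45],[0.002,0,0.63,0,0.45],[0.002,0,0.63,0,0.45]]]'
python3 -m pendant '[[[0,0,0,0,0.35],[0,0,0,0,0.28],[0,0,0,0,0.22],[0,0,0,0,0.16],[0,0,0,0,0.1],[0,0,0,0,0.1],[0,0,0,0,0.1]]]' 25
python3 -m pendant '[[[0.004,0,0,0,0.1],[0.008,0,0,0,0.1],[0.0105,0,0,0,0.1],[0.0105,0,0,0,0.1],[0.0105,0,0,0,0.1],[0.0105,0,0,0,0.1]]]'
python3 -m pendant '[[[0,0,0,0,0.2],[0,0,0,0,0.3],[0,0,0,0,0.45],[0,0,0,0,0.45]]]'
python3 -m pendant '[[[0,0,-0.1,0,0.45],[0,0,-0.2,0,0.45],[0,0,-0.35,0,0.45],[-0.15,0.05,-0.35,0,0.45],[-0.3,0.12,-0.35,0,0.45],[-0.36,0.15,-0.35,0,0.45],[-0.36,0.15,-0.35,0,0.45],[-0.36,0.15,-0.35,0,0.45],[-0.36,0.15,-0.35,0,0.45]]]'
python3 seat.py w9; python3 ptr.py w9; python3 - <<'E'
import cv2; p=cv2.imread("pics/w9.png"); cv2.imwrite("pics/w9c.png",p[0:400,140:640])
E
```

```text
time_s: 28.25
eef_pos: [563.0, -230.3, 51.7]
ee_rot: [0.0, 0.996, 0.088, 0.0]
force: [0.1, -0.6, 1.0]
grip_width: 0.451
grip_force: 0.0
time_s: 28.95
eef_pos: [562.8, -229.5, 51.9]
ee_rot: [-0.0, 0.996, 0.088, 0.0]
force: [-1.7, 4.6, 5.5]
grip_width: 0.178
grip_force: 25.9
time_s: 29.55
eef_pos: [564.8, -229.2, 51.9]
ee_rot: [-0.0, 0.996, 0.088, -0.0]
force: [-2.9, 4.0, 5.9]
grip_width: 0.176
grip_force: 26.0
time_s: 29.95
eef_pos: [564.8, -229.9, 51.2]
ee_rot: [0.0, 0.996, 0.088, -0.0]
force: [0.9, -1.0, 1.2]
grip_width: 0.448
grip_force: 0.0
time_s: 30.85
eef_pos: [500.0, -271.3, 121.2]
ee_rot: [-0.0, 0.996, 0.088, 0.0]
force: [-0.2, 0.7, -0.7]
grip_width: 0.449
grip_force: 0.0
frame [ 561.89294434 -189.29493713] (116.38409423828125, 196.7843780517578) 0.17288351 40.120770578350545 tool [ 499.90631537 -271.25433729  121.13800143] 0.17669424245798962
cheek+ 1714 [[12.2, 28.0], [24.1, 62.3]] 86.00941646468253
cheek- 1756 [[-25.2, 27.6], [-12.1, 66.5]] 86.10222995706059
thumb [ -5.52479703 -40.05263277]
thumb world [ 563.62478381 -229.44703781] tool shift [ 0.3503 -0.1497  0.3557] spin -0.0003
```

View pics/w9c.png

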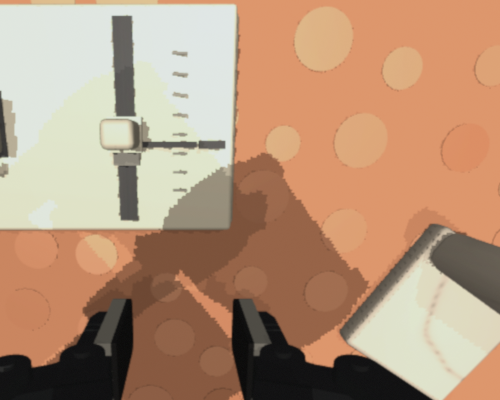

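The pointer bar (crop (170,145)) and the tab (212,144) look in line, and the thumb sits forward on its plate. I'll check it numerically.

```bash
python3 - <<'E'
from diff import *; import pickle
c,p,d,s=pickle.load(open("w9.pkl","rb")); c0,yaw=np.array([562.0,-189.1]),0.1775
v,u=np.mgrid[0:480,0:640]; uv=np.c_[u.ravel(),v.ravel()]; g=p.max(2).astype(float)
for n,h,ylo,yhi in(("tab",46,-89,-79),("ptr",44.5,-74,-64)):
    D=todiff(c0,yaw,onplane(c,uv,h)).reshape(480,640,2)
    k=(D[...,1]>ylo)&(D[...,1]<yhi)&(D[...,0]>-16)&(D[...,0]<-4)
    for u0 in range(640):
        pass
    w=np.clip(200-g,0,None)*k; x=D[...,0]; t=k&(g<120)
    print(n,"weighted",(w*x).sum()/w.sum(),"thresh",x[t].mean(),np.percentile(x[t],[3,97]),"u",np.percentile(u[t],[0,100]),"v",v[t].mean(), g[t].min())
E
```

```text
tab weighted -10.664766003713096 thresh -10.591598755074514 [-11.95121159  -8.87050897] u [340. 358.] v 144.36 87.0
ptr weighted -10.488940228225035 thresh -10.49452684011821 [-11.95489749  -9.36773667] u [311. 329.] v 144.17821782178217 88.0
```

```bash
python3 -c "
from rig import ctrl; print(ctrl.finish_job())"
```

```text
the job is handed in; nothing more can be done
None
```

The job is handed in at about 31 s of the 72 s allowed: the refill stands upright and centred to about 1 mm between the diffuser's cheeks, and the pointer is within about 0.1 mm of the set tab, brought up from the closed side with the play taken up.

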